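Open the glazed bay that holds the brass plumb bob

TASK

A buyer wants to view the brass plumb bob in the display case: put a fingertip through the finger hole of the pane above it, press the brass spring stop down and keep it down while you push the pane back past it, then slide the pane fully open to the end. Leave the other pane shut with its stop alone. Nothing is to be gripped or picked up: leave the lots where they lie and do not disturb the things round the case.

Things in the scene. Friction and masses are not known exactly. Their poses are not given: they have to be found in the camera images.
- case: low dark display case with aluminium edging, fixed, 310 mm deep (its x, away from the robot) x 304 wide (y) x 70 tall; origin: centre of its underside, on the table. Two bays, centres at y = +72 mm (left) and -72 (right). In each: in front a blue-lined well with one lot (x -147 to -47, floor z = 9), behind it a dark bed (z = 46, to x = +145) over which the bay's pane slides open.
- pane_left_hole (a point): centre of the finger hole (60 mm along x, 50 mm across y) in the left sliding pane, at its upper face, 66 mm above the table; moves with the pane, axes as the case's. The pane: aluminium frame 6 mm thick, 186 x 136 mm, clear glazing over the well, then a metal plate with this hole. Only the stop lies under the hole, down to 14 mm below the pane, all along the travel.
- pane_left (a joint): sliding of the left pane along the case's +x, away from the robot: 0 m shut, 0.100 m fully open against its end. Friction about 1.2 N; it stays where it is left and cannot be lifted out. The case's lips stand at most 3.5 mm above the panes.
- stop_left_plate (a point): top of the left brass spring stop's thumb plate, under the finger hole's centre while the pane is shut; at rest 59 mm above the table. Plate 36 mm wide (y), from 20 mm before this point (towards the robot) to 36 mm behind it. The nose, at 20 to 28 mm before it, stands 5.5 mm above the plate at the hole's near edge (2 mm play) and blocks the pane. The stop moves only up and down.
- stop_left (a joint): how far the left spring stop is pressed down: 0 m up, 0.009 m bottomed. Spring 2.7 N at first, 6.8 N at the bottom; springs up when let go. Pressed 6 mm or more, its nose lies below the pane, which can then slide over it; once the pane has moved 12 mm, the pane itself keeps the stop down at about 4.5 mm.
- pane_right_hole (a point): centre of the finger hole (60 mm along x, 50 mm across y) in the right sliding pane, at its upper face, 66 mm above the table; moves with the pane, axes as the case's. The pane: aluminium frame 6 mm thick, 186 x 136 mm, clear glazing over the well, then a metal plate with this hole. Only the stop lies under the hole, down to 14 mm below the pane, all along the travel.
- pane_right (a joint): sliding of the right pane along the case's +x, away from the robot: 0 m shut, 0.100 m fully open against its end. Friction about 1.2 N; it stays where it is left and cannot be lifted out. The case's lips stand at most 3.5 mm above the panes.
- stop_right_plate (a point): top of the right brass spring stop's thumb plate, under the finger hole's centre while the pane is shut; at rest 59 mm above the table. Plate 36 mm wide (y), from 20 mm before this point (towards the robot) to 36 mm behind it. The nose, at 20 to 28 mm before it, stands 5.5 mm above the plate at the hole's near edge (2 mm play) and blocks the pane. The stop moves only up and down.
- stop_right (a joint): how far the right spring stop is pressed down: 0 m up, 0.009 m bottomed. Spring 2.7 N at first, 6.8 N at the bottom; springs up when let go. Pressed 6 mm or more, its nose lies below the pane, which can then slide over it; once the pane has moved 12 mm, the pane itself keeps the stop down at about 4.5 mm.
- plumb_bob: pointed hexagonal brass plumb bob, 34 x 81 x 30 mm, lying in the well of one of the two bays; origin: centre of its underside
- bradawl: bradawl with dark wooden handle and steel point, 25 x 118 x 25 mm, lying in the well of the other bay; origin: centre of its underside
- nail_tin: round red lidded tin, 67 mm across, 48 mm tall, loose on the table; origin: centre of its underside
- block_plane: iron block plane, 42 x 160 x 56 mm, loose on the table; origin: centre of its underside
- whetstone_box: dark wooden lidded oilstone box, 66 x 200 x 46 mm, loose on the table; origin: centre of its underside
- ink_bottle: square pale glass ink bottle with black cap, 44 x 44 x 63 mm, loose on the table; origin: centre of its underside
- iron_weight: rusty knobbed scale weight, 60 mm across, 44 mm tall, loose on the table; origin: centre of its underside
- try_square: try square with dark wooden stock and steel blade, 140 x 194 x 19 mm, loose on the table; origin: centre of its underside
- candlestick: brass candlestick, 91 mm across the foot, 112 mm tall, loose on the table; origin: centre of its underside

How it is judged (in metres and radians):
On the way, in this order (a step that is already met when the one before it is completed fails the run):
1. the stop in the plumb bob's bay is pressed down while its pane is still shut (((y of plumb_bob in the frame of case above 0 m and value of joint stop_left above 0.004 m and value of joint pane_left below 0.006 m) or (y of plumb_bob in the frame of case below 0 m and value of joint stop_right above 0.004 m and value of joint pane_right below 0.006 m))), for 0.1 s.
2. the pane has slid over the stop, which is still down (((y of plumb_bob in the frame of case above 0 m and value of joint pane_left above 0.014 m and value of joint stop_left above 0.003 m) or (y of plumb_bob in the frame of case below 0 m and value of joint pane_right above 0.014 m and value of joint stop_right above 0.003 m))), for 0.1 s.
At the end, for the whole second after the job is handed in: The pane over the plumb bob is open to within 8 mm of its end, the other pane is shut (within 6 mm) with its stop up (within 2 mm), and the plumb bob lies still in its well (((y of plumb_bob in the frame of case above 0 m and value of joint pane_left above 0.092 m and value of joint pane_right below 0.006 m and value of joint stop_right below 0.002 m and linear speed of plumb_bob below 0.02 m/s and x of plumb_bob in the frame of case below -0.05 m and z of plumb_bob in the frame of case below 0.03 m) or (y of plumb_bob in the frame of case below 0 m and value of joint pane_right above 0.092 m and value of joint pane_left below 0.006 m and value of joint stop_left below 0.002 m and linear speed of plumb_bob below 0.02 m/s and x of plumb_bob in the frame of case below -0.05 m and z of plumb_bob in the frame of case below 0.03 m))); the robot touches nothing.
It fails at once if a lot in the case is lifted or shifted by more than 20 mm (distance of any of plumb_bob, bradawl from where it was at the start of the episode above 0.02 m).
It fails at once if something standing round the case is moved, lifted or knocked by more than 15 mm (distance of any of nail_tin, block_plane, whetstone_box, ink_bottle, iron_weight, try_square, candlestick from where it was at the start of the episode above 0.015 m).
It fails at once if the other bay's stop is pressed in or its pane opened ((y of plumb_bob in the frame of case above 0 m and (value of joint stop_right above 0.005 m or value of joint pane_right above 0.01 m)) or (y of plumb_bob in the frame of case below 0 m and (value of joint stop_left above 0.005 m or value of joint pane_left above 0.01 m))).
It also fails if it takes over 32 s, if anything falls off the work surface, if the arm or the gripper's body presses on something with over 40 N, if the wrist force passes 120 N, or if a joint passes its speed limit or range.

ROBOT

A 7-joint arm with a two-finger parallel gripper is mounted at the origin on a cart in front of the work surface, level with it; the furniture and walls round the work are solid. World frame = base frame: x ahead of the robot, y to its left, z up, the work surface at z = 0. Lengths are in mm, angles in rad, forces in N, time in s.
With the tool pointing down it reaches from about 400 to 875 mm from the base axis. Payload 6.5 kg.
Tool frame: the origin (TCP) lies at the very end of the fingers, on their centre line; the grasp point (between the pads) lies 19 mm behind it; z points along the fingers, y is the line along which they close (so a half turn about z gives the same grasp; the last joint's range is limited). The gripper opens to 85 mm and grips with 20 to 120 N. Pads are 22 mm wide; open, the fingers measure 114 mm over their backs; the gripper's body (76 mm by 85 mm) begins 54 mm behind the grasp point. The pads swing forward as they close: fully open they stand 13 mm farther back than shut.
Start: joints at [1.095, 0.536, -0.004, 1.538, 0.003, 1.067, -0.071], TCP at [258.972, -596.174, 231.29] pointing down, gripper open.
Joint ranges: [-2.7, 2.7], [-0.37, 2.16], [-1.27, 1.26], [0.24, 2.4], [-1.31, 4.45], [0.19, 1.91], [-2.76, 2.76]. Speed limits (rad/s): [2.39, 2.39, 3.14, 3.14, 3.14, 3.14, 3.14].

INTERFACE

Orientations are given as [roll, pitch, yaw] about the fixed x, y, z axes, in that order (R = Rz(yaw) Ry(pitch) Rx(roll)).
In Python, from cell import manip gives the robot as it stands. Calls block until the motion is done:
- manip.goto(position, orientation): joint-space move of the TCP to a pose.
- manip.move_l(position, orientation=None, speed=150, force_limit=None): straight line of the TCP; orientation=None keeps the orientation; speed is the mean speed in mm/s. With force_limit (N) it stops when the force on the tool has changed by that much, and returns True; else False.
- manip.move_j(angles): joint-space move.
- manip.gripper_to(opening): finger opening in mm; the grip force is fixed at half the most; returns when the fingers have stopped.
- manip.pause(seconds).
- manip.ik(position, orientation): joint angles nearest the present ones, or None.
- manip.observe(): the state.
- manip.get_image(name): name is "scene" or "top" or "wrist"; returns a dict with "image" (420x560x3 uint8, blue, green, red), "fx", "fy", "cx", "cy" (pixels), "dist_coeffs" ([k1, k2, p1, p2, k3] as OpenCV has them; the pictures are not rectified), "world_from_camera" (4x4, takes a point from camera to world coordinates); the wrist camera has in their place "mount" (4x4, takes a point from camera to tool coordinates, whose origin is the TCP and whose axes are the flange's). Camera axes: x right, y down, z forward; pixel columns grow to the right and rows downward; lengths in mm; the calibration is good to about 2 mm. A picture is of the moment at which its call begins: read the wrist's pose just before it. There is no depth.
A pose or a line that the arm cannot do raises manip.MotionError and nothing moves.
- manip.hand_in(): hands the job in; it is judged then, once.
The state is a dict: "clock": time; "joints": joint angles; "joint_vel": joint speeds; "joint_torque": joint torques, N m; "eef_pos": TCP position; "tool_rot": TCP orientation; "ft_force": force on the tool from outside, world axes, zero at the start; "torque": the same for the moment, N m; "gripper_width": finger opening in mm; "grip_force": force on a finger pad.
Only numpy, scipy, OpenCV 4.12 (cv2) and the standard library are available. Lean on these libraries where they do the work, as an engineer would, in place of code of your own. Each camera call takes 0.05 s, during which the arm holds its last target. There are 200 camera calls.

## Working session

There is one attempt and no reset: what is moved stays moved. The work goes in short steps, each a Python script; the robot and the scene stay as the last script left them, time stands still between calls to the robot, and variables do not carry over. Pictures are saved under pics/ and viewed, at most 10 in all, crops included, and the job is handed in when it is done.

```bash
mkdir -p pics
cat > /tmp/a.py <<'E'
from cell import manip
import cv2,numpy as np
for n in("scene","top"):
    d=manip.get_image(n); cv2.imwrite(f"pics/{n}0.png",d["image"])
    print(n,d["fx"],d["cx"],d["cy"],d["dist_coeffs"]);print(np.round(d["world_from_camera"],3))
print(manip.observe())
E
python3 /tmp/a.py
```

```text
scene 459.64805173636813 270.4836328123181 215.28969832890905 [-0.12998375  0.          0.          0.          0.        ]
[[-8.490000e-01 -3.720000e-01  3.760000e-01 -1.019000e+01]
 [-5.280000e-01  5.760000e-01 -6.240000e-01  9.553090e+02]
 [ 1.500000e-02 -7.280000e-01 -6.850000e-01  1.124271e+03]
 [ 0.000000e+00  0.000000e+00  0.000000e+00  1.000000e+00]]
top 419.8851022524427 283.19846785419287 207.43737804988712 [-0.02955762  0.          0.          0.          0.        ]
[[-1.000000e-02 -9.950000e-01  9.900000e-02  4.484260e+02]
 [-1.000000e+00  1.100000e-02  1.000000e-02 -2.946900e+01]
 [-1.100000e-02 -9.900000e-02 -9.950000e-01  1.366099e+03]
 [ 0.000000e+00  0.000000e+00  0.000000e+00  1.000000e+00]]
{'clock': 0.1, 'joints': array([ 1.09480013,  0.53714227, -0.00445548,  1.53874465,  0.00263464,
        1.06730243, -0.0712026 ]), 'joint_vel': array([-0.00100353, -0.00112121,  0.00130637, -0.00337046,  0.00066725,
        0.00047879, -0.00071798]), 'joint_torque': array([ 3.92537622e-03, -5.84561563e+01,  1.05288751e+00, -2.59771460e+01,
        1.27821640e-02,  4.65634192e-03,  4.24428117e-05]), 'eef_pos': array([ 258.73902287, -595.67255425,  230.4785078 ]), 'tool_rot': array([-3.14000763e+00,  1.38987853e-04,  4.09896585e-01]), 'ft_force': array([-0.06377065, -0.07425752,  0.63881084]), 'torque': array([-0.02811982, -0.00999422,  0.02460396]), 'grip_force': 0.0, 'gripper_width': 85.34060777922049}
```

View pics/top0.png

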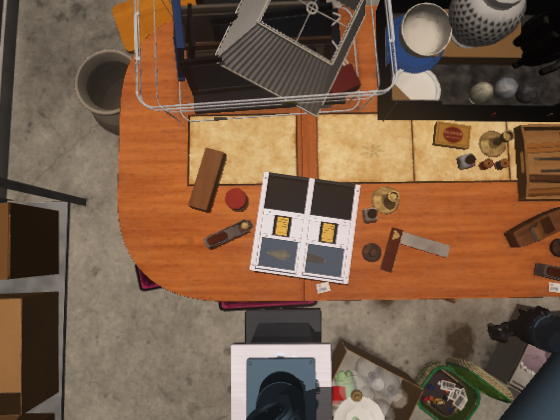

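View pics/scene0.png

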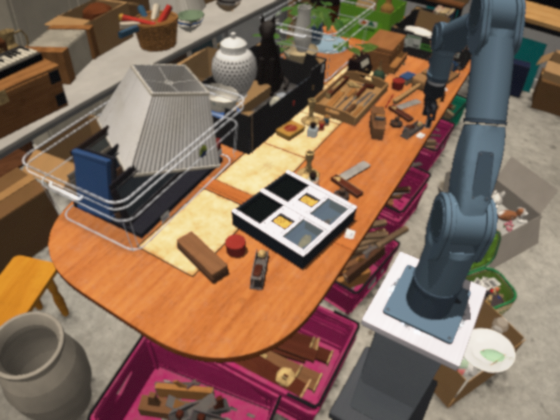

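The top view shows the case around (305,228), with the finger holes near (283,226) and (328,232). I'll enlarge it to identify the lots.

Run:
```python
import cv2
i=cv2.imread("pics/top0.png")[165:290,235:375]
cv2.imwrite("pics/crop.png",cv2.resize(i,None,fx=5,fy=4.8 if 0 else 4.8,interpolation=cv2.INTER_CUBIC))
```

```text
(no output)
```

View pics/crop.png

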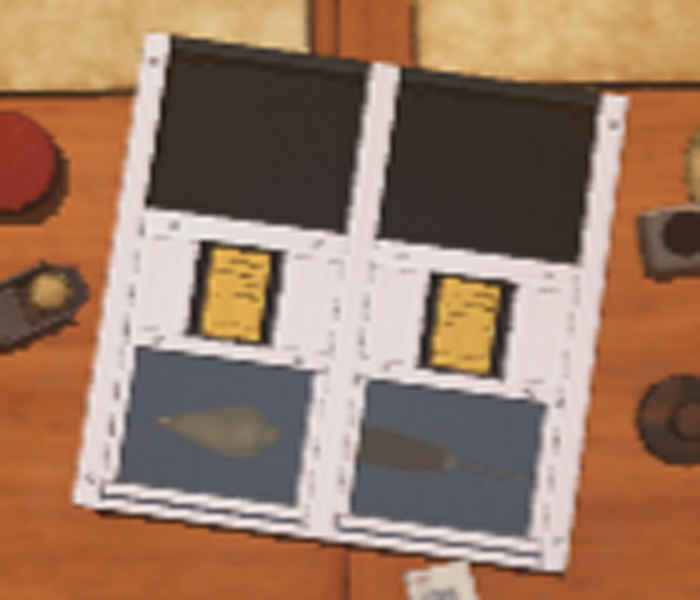

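The plumb bob (pale brass, pointed) lies in the left bay and the bradawl in the right. In the crop the case corners are (146,33), (627,97), (566,572), (73,505), and the left hole's centre is about (235,292).

```bash
cat > h.py <<'E'
from cell import manip
import cv2,numpy as np
def ray(d,T,uv,z):
    K=np.array([[d["fx"],0,d["cx"]],[0,d["fy"],d["cy"]],[0,0,1]])
    p=cv2.undistortPoints(np.array(uv,float).reshape(-1,1,2),K,np.array(d["dist_coeffs"])).reshape(-1,2)
    v=np.c_[p,np.ones(len(p))]@T[:3,:3].T
    return T[:3,3]+v*((z-T[2,3])/v[:,2])[:,None]
E
python3 - <<'E'
from h import *
from scipy.spatial.transform import Rotation as R
d=manip.get_image("top"); T=np.array(d["world_from_camera"])
s=lambda a:np.array(a)/[5,4.8]+[235,165]-0.4
P=ray(d,T,s([(146,33),(627,97),(566,572),(73,505),(235,292)]),68)
print(P.round(1))
c=P[:4].mean(0); v=(P[0]+P[1]-P[2]-P[3]); w=P[0]+P[3]-P[1]-P[2]
yaw=np.arctan2(v[1],v[0]); print("c",c,yaw,np.arctan2(-w[0],w[1]),np.linalg.norm(v)/2,np.linalg.norm(w)/2)
yaw=(yaw+np.arctan2(-w[0],w[1]))/2
ex=np.array([np.cos(yaw),np.sin(yaw),0]);print("hole rel",(P[4]-c)@ex,(P[4]-c)@np.array([-ex[1],ex[0],0]))
h=P[4].copy();h[2]=200
manip.gripper_to(0)
for y in(yaw,yaw+np.pi,yaw-np.pi/2,yaw+np.pi/2): print(y,manip.ik(h,[np.pi,0,y]))
manip.move_l([258.7,-595.7,300])
manip.goto(h-50*ex+[0,0,60],[np.pi,0,yaw])
o=manip.observe();d=manip.get_image("wrist");cv2.imwrite("pics/w1.png",d["image"])
print(o["clock"],o["eef_pos"],o["tool_rot"],o["ft_force"],np.round(d["mount"],2).tolist())
np.savez("w1",e=o["eef_pos"],r=o["tool_rot"],yaw=yaw,c=c)
E
```

```text
[[ 691.3   42.8   68. ]
 [ 645.4 -257.2   68. ]
 [ 340.9 -211.5   68. ]
 [ 386.2   89.5   68. ]
 [ 521.3  -11.3   68. ]]
c [515.94032207 -84.1113483   68.        ] -0.15033970911782618 -0.15052137757504394 308.2742608066779 303.96601330471185
hole rel -5.581064855886998 72.81597777178163
-0.15043054334643507 [ 0.14279423  0.37204863 -0.2565459   1.89491988  0.11905832  0.88923355
 -1.89333605]
2.991162110243358 [ 0.51501108  0.45946675 -0.73829013  1.87414294  0.3753866   0.95113499
  1.02621703]
-1.7212268701413316 [ 0.7336296   0.59353452 -1.07105063  1.86366344  0.60080867  1.05189632
  2.40878201]
1.4203657834484615 [ 0.34689572  0.40717961 -0.51452076  1.88318969  0.24856395  0.9143927
 -0.43601122]
3.775 [472.07986647  -4.61450888 259.96257138] [ 3.14139214e+00 -4.69815868e-05 -1.51651356e-01] [-0.23845044 -0.18696361 -0.17397229] [[-0.0, -0.96, -0.29, 72.95], [1.0, -0.0, 0.0, -0.12], [-0.0, -0.29, 0.96, -143.56], [0.0, 0.0, 0.0, 1.0]]
```

View pics/w1.png

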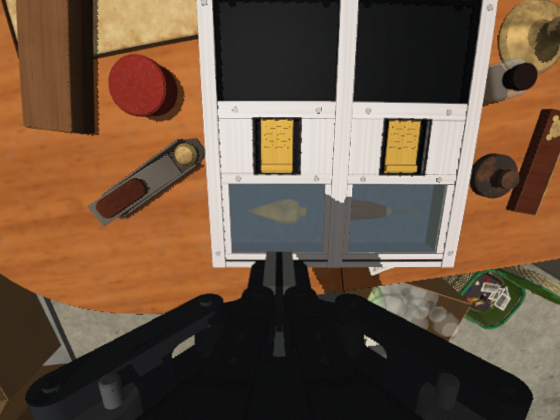

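The wrist view confirms the plumb bob on the left. The left hole spans columns 253 to 302 and rows 118 to 175, with its centre near (277.5,146). I'll refine the position, then go above the plate.

Run:
```python
from h import *
from scipy.spatial.transform import Rotation as R
w=np.load("w1.npz"); d=manip.get_image("wrist")
B=np.eye(4);B[:3,:3]=R.from_euler("xyz",w["r"]).as_matrix();B[:3,3]=w["e"]
T=B@np.array(d["mount"])
P=ray(d,T,[(253.5,118),(302,118),(302.5,175),(254,175),(277.8,146)],66)
yaw=float(w["yaw"]);ex=np.array([np.cos(yaw),np.sin(yaw),0]);ey=np.array([-ex[1],ex[0],0])
C=ray(d,T,[(199,0),(213,267),(458,267),(497,0)],68.5);print(C.round(1))
print(P.round(1),P[:4].mean(0),[(q-w["c"])@ex for q in P],[(q-w["c"])@ey for q in P])
h=P[:4].mean(0); print(np.linalg.norm(P[0]-P[3]),np.linalg.norm(P[0]-P[1]))
p=h+8*ex; p[2]=100
manip.goto(p,[np.pi,0,yaw]);p[2]=74;manip.move_l(p,speed=60)
o=manip.observe();d=manip.get_image("wrist");cv2.imwrite("pics/w2.png",d["image"])
print(o["clock"],p,o["eef_pos"],o["tool_rot"],o["ft_force"]);np.savez("w2",h=h,yaw=yaw)
```

```text
[[ 676.    44.5   68.5]
 [ 387.8   91.8   68.5]
 [ 339.4 -215.6   68.5]
 [ 635.2 -254.3   68.5]]
[[555.5  10.5  66. ]
 [547.5 -41.8  66. ]
 [485.3 -34.2  66. ]
 [493.7  20.8  66. ]
 [521.8 -11.1  66. ]] [520.52165237 -11.17580445  66.        ] [np.float64(24.98468148876755), np.float64(24.891355034510195), np.float64(-37.78922568067609), np.float64(-37.69004298745433), np.float64(-5.116781145094192)] [np.float64(99.46313414548257), np.float64(46.54561385891058), np.float64(44.766877813909666), np.float64(100.4181048810501), np.float64(73.02590280343043)]
62.68199946775882 52.91760258275901
5.175 [528.43130554 -12.37471507  74.        ] [528.27784008 -12.32179675  73.83946477] [ 3.14154616e+00  4.50646956e-04 -1.50307350e-01] [0.59675179 0.08399457 0.66252393]
```

View pics/w2.png

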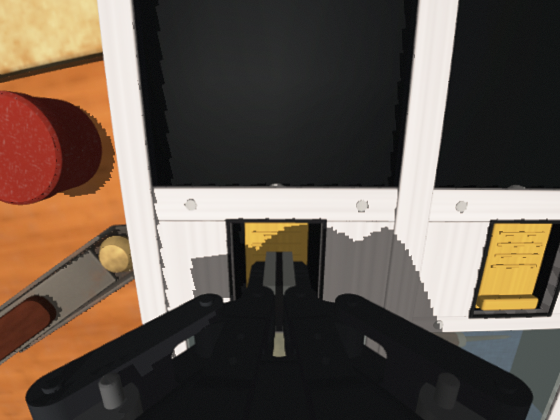

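The closed fingertips (column ~280) stand over the left hole (columns 228 to 325), just short of its far edge at row 220. I'll press now.

Run:
```python
from h import *
w=np.load("w2.npz");h=w["h"];yaw=float(w["yaw"]);ex=np.array([np.cos(yaw),np.sin(yaw),0])
def at(s,z): p=h+s*ex;p[2]=z;return p
def rep(n): o=manip.observe();print(n,round(o["clock"],2),((o["eef_pos"]-h)@ex).round(1),o["eef_pos"].round(1),o["ft_force"].round(1))
manip.move_l(at(8,61),speed=40);rep("in")
print(manip.move_l(at(8,51.2),speed=25,force_limit=15));manip.pause(.3);rep("pressed")
```

```text
in 5.7 7.8 [528.2 -12.3  60.7] [-0.3  0.6  0. ]
False
pressed 6.54 8.5 [528.9 -12.3  51.5] [-0.2 -0.1  6. ]
```

The stop reads 6 N, so it is pressed about 7.5 mm. Now I'll push the pane.

Run:
```python
from h import *
w=np.load("w2.npz");h=w["h"];yaw=float(w["yaw"]);ex=np.array([np.cos(yaw),np.sin(yaw),0])
def at(s,z): p=h+s*ex;p[2]=z;return p
def rep(n): o=manip.observe();print(n,round(o["clock"],2),((o["eef_pos"]-h)@ex).round(1),o["eef_pos"].round(1),o["ft_force"].round(1))
for s in(20,28,36,44,60):
    b=manip.move_l(at(s,51.0),speed=30,force_limit=20);rep((s,b))
    if b:break
else:
    manip.pause(.2)
    b=manip.move_l(at(105,52),speed=50,force_limit=15);rep(b)
    if not b:
        b=manip.move_l(at(130,52),speed=25,force_limit=12);rep(b)
d=manip.get_image("wrist");cv2.imwrite("pics/w3.png",d["image"])
```

```text
(20, False) 7.09 19.2 [539.5 -14.   50.9] [-2.9 -0.6  6.5]
(28, False) 7.51 26.6 [546.8 -15.2  50.6] [-4.3 -0.1  5.8]
(36, False) 7.92 34.5 [554.6 -16.4  50.6] [-4.  -0.1  6.7]
(44, False) 8.34 42.5 [562.5 -17.6  50.6] [-3.8  1.3  4.7]
(60, False) 9.03 59.7 [579.6 -20.2  50.6] [-1.7  0.6 -1.8]
False 10.28 105.8 [625.2 -26.9  52.5] [-1.8 -0.5 -0.8]
True 10.95 119.7 [638.9 -29.1  51.4] [-0.   0.9 -0.6]
```

View pics/w3.png

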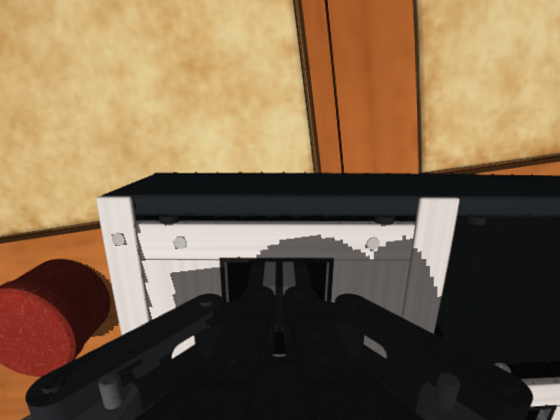

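The pane is at the end of the case and hit its end stop at about 100 mm of travel. I'll back off slightly, lift out and check from above.

Run:
```python
from h import *
w=np.load("w2.npz");h=w["h"];yaw=float(w["yaw"]);ex=np.array([np.cos(yaw),np.sin(yaw),0])
def at(s,z): p=h+s*ex;p[2]=z;return p
manip.move_l(at(108,53),speed=40);manip.move_l(at(108,110),speed=60);manip.move_l(at(-40,290),speed=150)
o=manip.observe();print(o["clock"],o["ft_force"])
d=manip.get_image("wrist");cv2.imwrite("pics/w4.png",d["image"])
```

```text
14.2 [-0.48221137 -0.5251583  -0.29425834]
```

View pics/w4.png

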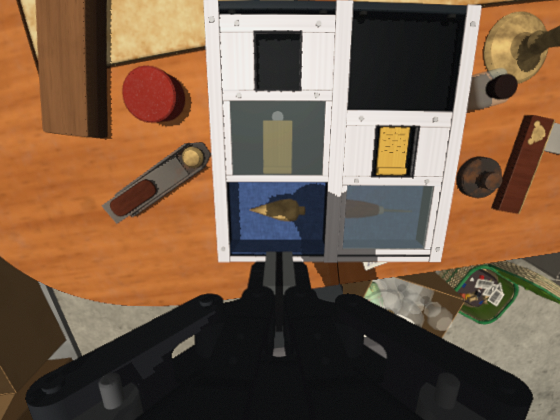

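The left pane is fully open with the bob in its uncovered well. The right pane is shut, and nothing round the case has moved.

Run:
```python
from h import *
from scipy.spatial.transform import Rotation as R
w=np.load("w2.npz");yaw=float(w["yaw"]);ex=np.array([np.cos(yaw),np.sin(yaw),0])
o=manip.observe();d=manip.get_image("wrist")
B=np.eye(4);B[:3,:3]=R.from_euler("xyz",o["tool_rot"]).as_matrix();B[:3,3]=o["eef_pos"]
P=ray(d,B@np.array(d["mount"]),[(278,30.5),(278,91.5)],66)
t=(P.mean(0)-w["h"])@ex;print(t)
if t>95: print(manip.hand_in())
```

```text
100.50863890829655
the job is handed in; nothing more can be done
None
```

The left pane, over the plumb bob, is fully open: I measured about 100 mm of travel from the wrist camera. The right pane and its stop were left alone, nothing round the case looked moved, and the job was handed in at about 14 s of the 32 s limit.

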